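# Ready the dough sheeter: load the cutter cassette, lock it, set the thickness lever

### The arm

A 6-joint arm with a two-finger parallel gripper is mounted at the origin on the work surface. World frame = base frame: x ahead of the robot, y to its left, z up, the work surface at z = 0. Lengths are in mm, angles in rad, forces in N, time in s.
With the tool pointing down it reaches from about 275 to 1000 mm from the base axis. Payload 8.4 kg.
Tool frame: the origin (TCP) lies midway between the tips of the shut fingers; the grasp point (between the pads) lies 19 mm behind it; z points along the fingers, y is the line along which they close (so a half turn about z gives the same grasp; the last joint's range is limited). The gripper opens to 85 mm and grips with 20 to 120 N. Pads are 22 mm wide; open, the fingers measure 114 mm over their backs; the gripper's body (76 mm by 85 mm) begins 54 mm behind the grasp point. The pads swing forward as they close: fully open they stand 13 mm farther back than shut.
Start: joints at [-1.235, 0.353, 1.633, -0, 1.155, -0.002], TCP at [207.131, -589.682, 231.281] pointing down, gripper open.
Joint ranges: [-2.63, 2.63], [-0.92, 2.1], [0.06, 2.66], [-1.3, 4.44], [0, 2.69], [-3.02, 3.02]. Speed limits (rad/s): [2.22, 2.22, 2.79, 3.14, 3.14, 3.14].

### API

Orientations are given as [roll, pitch, yaw] about the fixed x, y, z axes, in that order (R = Rz(yaw) Ry(pitch) Rx(roll)).
In Python, from rig import r, cams gives the robot as it stands. The module is installed in compiled form; this text tells all that it offers.
- The arm moves only by the tool send_rows, never from a script. Its argument "targets" is one flat list of numbers, 7 for each row, row after row: the shift along the tool's x, y, z in m, then the turn, a rotation vector about the tool's x, y, z in rad, then the opening, from -1 (shut) to 1 (fully open). In form: [tx, ty, tz, wx, wy, wz, fingers, tx, ty, tz, wx, wy, wz, fingers, ...]. A call has 1 to 12 rows; each row is the pose to reach, as a shift and turn from the pose commanded when the call began, along the tool's axes at that moment; what a row does not reach only later rows make up. A row lasts 1/12 s, in which the tool goes at most 41.7 mm and 7.16 degrees, less where a joint would pass 70% of its speed; a pose out of reach is approached as far as the arm can. A call with a gripper value outside its range is refused whole. The fingers move at their own pace and stop on an object; "grip_force" is the grip in N (left out, the last holds). Time passes only in rows, so rows that repeat a pose let the fingers close. It gives the time, the measured TCP pose, the force, the opening and the grip force at its end, in the units of the state.
- r.sense(): the state, without advancing time (a new reading comes with each control period).
- cams.grab_frame(name): name is "side" or "top"; returns a dict with "color" (384x512x3 uint8, blue, green, red), "fx", "fy", "cx", "cy" (pixels), "xyz" and "attitude" of the camera in the world. Camera axes: x right, y down, z forward; pixel columns grow to the right and rows downward; lengths in mm; the calibration is good to about 2 mm. A picture is of the moment at which its call begins. There is no depth.
- r.sign_off(): hands the job in; it is judged then, once.
The state is a dict: "clock": time; "qpos": joint angles; "qvel": joint speeds; "joint_efforts": joint torques, N m; "eef_pos": TCP position; "tcp_rot": TCP orientation; "contact_force": force on the tool from outside, world axes, zero at the start; "wrist_torque": the same for the moment, N m; "opening": opening from 0.0 (shut) to 1.0 (fully open); "grasp_force": force on a finger pad.
Only numpy, scipy, OpenCV 4.12 (cv2) and the standard library are available. Lean on these libraries where they do the work, as an engineer would, in place of code of your own. Each camera call takes 0.05 s, during which the arm holds its last target. There are 200 camera calls.

### The job

Get the dough sheeter ready: swing its orange locking lever out of the way, lay the yellow cutter cassette from the aluminium tray fully home in the bay of the sloping face, and swing the orange lever fully shut over it. Then set the black thickness lever so that it points straight at the red tab, without shifting the tab. Leave everything else on the worktop as it stands.

Things in the scene. Friction and masses are not known exactly. Their poses are not given: they have to be found in the camera images.
- machine: The dough sheeter, fixed: a white wedge 330 mm wide (its y), 230 mm deep (x), its grey face sloping down towards the robot. Origin: on the worktop, 100 mm straight below the face's centre. Face 190 mm up the slope by 330 mm, tilted 0.45 rad (26 deg); low edge 59 mm, high edge 141 mm above the worktop; two steel rollers behind the high edge reach 141 mm.
- bay (a point): Centre of the floor of the cassette bay, a rectangular pocket in the sloping face. Axes: x up the slope, y along the width, z out of the face. In this frame the face is the plane z = +30 mm, spanning x -95..95, y -195..135 mm. The pocket is 30 mm deep, 56 mm along x, 127 mm along y, its mouth chamfered 3 mm.
- tray: Aluminium tray, fixed, 240 (x) by 300 (y) mm, floor 4 mm thick, rim 18 mm high. Origin: centre of its underside.
- cassette: Yellow cutter cassette, loose, 0.35 kg: block 50 (its x) by 120 (y) by 40 mm high (z), steel with yellow ends; centred on top a yellow grip fin 16 (x) by 44 (y) by 32 mm high: 72 mm in all. Origin: centre of its underside. Lies flat in the tray; fits the bay either way round, its y along the bay's y; seated, the block stands 10 mm proud of the face.
- latch (a joint): Orange locking lever: 0 = fully shut, lying down the slope (bay -x) across the bay's +y end; grows to 1.6 rad as its tip swings out to bay +y. Stays where left. Starts part open, in the way; from 1.2 rad on the bay is clear. Turns about the face normal at bay-frame x +50, y +46 mm; knob axis 80 mm from the pivot; arm 90 mm long, 16 wide, 14 to 24 mm above the face.
- latch_knob (a point): Centre of the top of the orange lever's upright round knob: 18 mm diameter, 34 mm tall above the arm, its top 58 mm above the face, its axis along the face normal.
- thickness (a joint): Black thickness lever, 0 to 2.1 rad; grows as its tip swings from the bay's -y side up the slope to bay +x. It points (value - 1.83) rad from bay +x towards bay +y. Stays where left. Turns about the face normal at bay-frame x -45, y -105 mm; knob axis 75 mm from the pivot, tip 83 mm; arm 16 mm wide, 12 to 22 mm above the face.
- thickness_knob (a point): Centre of the top of the thickness lever's white upright round knob: 18 mm diameter, 34 mm tall above the arm, its top 56 mm above the face. Its x axis points along the lever, from pivot to tip.
- tab_mark (a point): Top centre of the red tab, 22 by 10 by 7 mm, standing on the face 108 mm from the thickness lever's pivot; it marks the wanted setting. Its x axis points straight away from the pivot; the lever is set when its x axis is parallel to this one.
- blue_cassette: A cassette of the same size with blue ends and blue fin, not wanted; lies in the tray too. Origin: centre of its underside.
- pastry_wheel: Pastry wheel with green handle, about 170 mm long (x), 46 mm wide, 18 mm high, lying between the cassettes in the tray. Origin: under its middle.
- bowl: Small glass bowl, 110 mm across, 55 mm high. Origin: centre of its underside.
- oil_bottle: Green glass oil bottle, 60 mm across, 165 mm high, between tray and sheeter. Origin: centre of its underside.
- scraper: Stainless dough scraper lying flat, about 100 by 135 mm, 20 mm high. Origin: under its middle.
Things that resemble listed ones, but are neither listed nor needed, are in the scene too. Several things look just like the cassette: the one meant starts farthest from the robot's base.

How it is judged:
By the outcome, as a careful person would: the job done as asked, in the order asked, and still so for the second after the job is handed in, with the robot touching nothing.
It also fails if it takes over 72 s, if anything falls off the work surface, if the arm or the gripper's body presses on something with over 40 N, if the wrist force passes 120 N, or if a joint passes its speed limit or range.

## Working session

There is one attempt and no reset: what is moved stays moved. The work goes in short steps, Python scripts to look and compute and a tool call to move; the robot and the scene stay as the last step left them, time stands still between calls to the robot, and variables do not carry over. Pictures are saved under pics/ and viewed, at most 10 in all, crops included, and the job is handed in when it is done.

Besides the shell and the picture viewer there is one more tool, called after "Request:" as name(argument=value, ...) on one line, values as JSON. send_rows: Moves the arm, as the interface text tells. Its arguments: {"type":"object","properties":{"targets":{"type":"array"},"grip_force":{"type":"number"}},"required":["targets"]}

```bash
ls; mkdir -p pics; python3 - <<'E'
from rig import r,cams
import cv2
for n in("top","side"):
    f=cams.grab_frame(n); cv2.imwrite(f"pics/{n}0.png",f["color"])
    print(n,{k:f[k] for k in f if k!="color"})
print(r.sense())
E
```

```text
pics
top {'fx': 412.3166207959993, 'fy': 412.3166207959993, 'cx': 254.44421701202688, 'cy': 194.5134963871808, 'xyz': array([ 336.19045872,  -10.06826348, 1127.90561735]), 'attitude': array([-3.01918357,  0.0078627 , -1.5466269 ])}
side {'fx': 350.53098837799826, 'fy': 350.53098837799826, 'cx': 256.2640370964822, 'cy': 192.8658639374187, 'xyz': array([ 20.10321896, 746.07428551, 810.06532319]), 'attitude': array([-2.26150521, -0.01697131, -2.60371209])}
{'clock': 0.1, 'qpos': array([-1.23539722e+00,  3.53562450e-01,  1.63406074e+00,  6.07770900e-07,
        1.15519821e+00, -2.37895202e-03]), 'qvel': array([-0.0005951 , -0.00037628, -0.00208477, -0.00043557,  0.00022924,
        0.00079368]), 'joint_efforts': array([-1.33111989e-03, -6.06360555e+01, -3.42823148e+01, -1.56666863e-05,
        3.96583375e-03,  3.54987992e-05]), 'eef_pos': array([ 206.99195519, -589.27629247,  230.64660482]), 'tcp_rot': array([-3.14036392e+00, -3.47884538e-06,  3.37777807e-01]), 'contact_force': array([ 1.31632463, -0.32171896, -0.5025912 ]), 'wrist_torque': array([-0.03934584,  0.04758121, -0.01194686]), 'grasp_force': 0.0, 'opening': 0.9996722043811493}
```

View pics/top0.png

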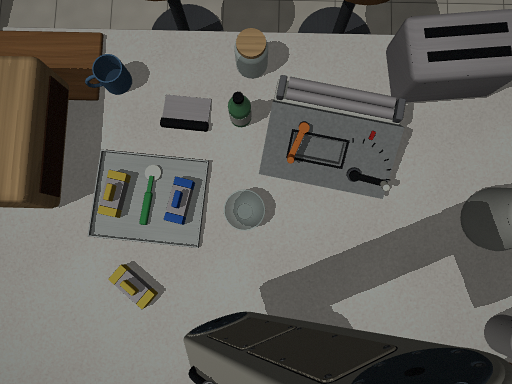

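View pics/side0.png

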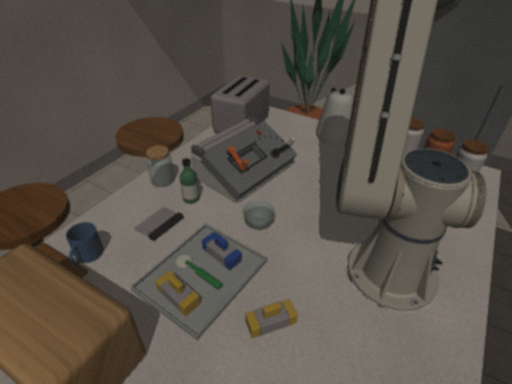

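```bash
cat > h.py <<'E'
import numpy as np, cv2
from scipy.spatial.transform import Rotation as R
from rig import r,cams
def rot(a): return R.from_euler('xyz',a).as_matrix()
def proj(f,P):
    c=(np.atleast_2d(P)-f["xyz"])@rot(f["attitude"])
    return np.c_[f["fx"]*c[:,0]/c[:,2]+f["cx"],f["fy"]*c[:,1]/c[:,2]+f["cy"]]
def ray(f,uv):
    return rot(f["attitude"])@np.array([(uv[0]-f["cx"])/f["fx"],(uv[1]-f["cy"])/f["fy"],1])
def plane(f,uv,z):
    d=ray(f,uv); return f["xyz"]+d*(z-f["xyz"][2])/d[2]
def two(f,u,g,v):
    A=[];b=[]
    for k,p in((f,u),(g,v)):
        d=ray(k,p);d/=np.linalg.norm(d);M=np.eye(3)-np.outer(d,d);A.append(M);b.append(M@k["xyz"])
    return np.linalg.lstsq(np.vstack(A),np.hstack(b),rcond=None)[0]
E
python3 - <<'E'
import cv2
t=cv2.imread('pics/top0.png');s=cv2.imread('pics/side0.png')
def c(i,x,y,w,h,k):return cv2.resize(i[y:y+h,x:x+w],None,fx=k,fy=k,interpolation=cv2.INTER_CUBIC)
cv2.imwrite('pics/c1.png',c(t,255,65,160,140,5)[:600])
a=c(t,85,145,130,170,3);b=c(s,130,220,180,120,2.5) 
import numpy as np
o=np.zeros((560,800,3),np.uint8);o[:510,:390]=a;b=b[:300,:410];o[:300,390:800]=b
cv2.imwrite('pics/c2.png',o)
cv2.imwrite('pics/c3.png',c(s,185,110,125,100,6))
E
```

```text
(no output)
```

View pics/c1.png

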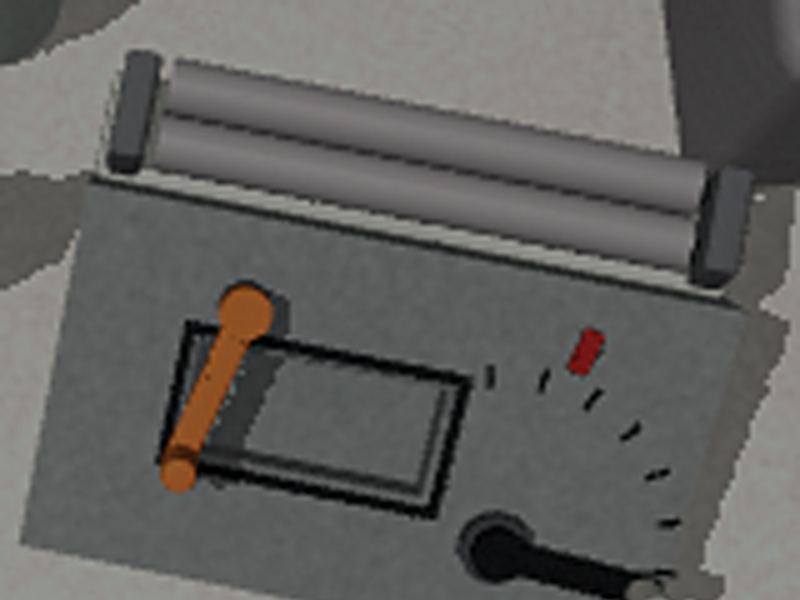

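View pics/c2.png

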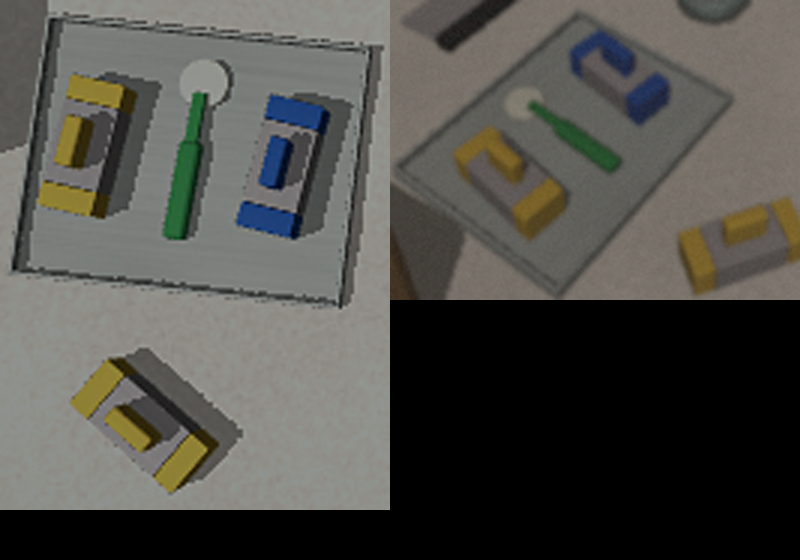

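View pics/c3.png

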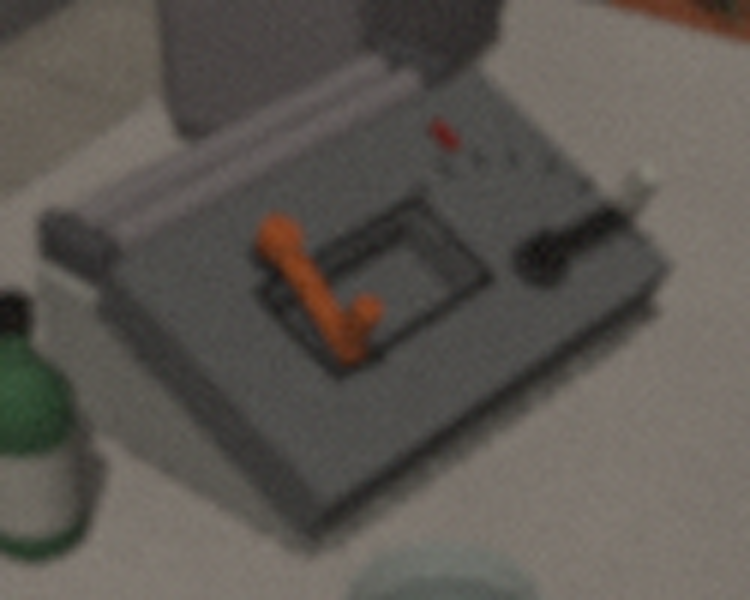

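Top crop (c1, ×5 from 255,65): face corners at full-picture pixels ≈(273.4,101), (404,126.6), (259,173.6), (383,198). The latch pivot is at ≈(304,127), its knob top at (290.5,159), the tab at (372,135) and the white thickness knob at ≈(386,185).
Could be taken for the cassette: the yellow one in the tray (113,193), the yellow one on the table (133,286) and the blue one (180,200). I choose (113,193): yellow, in the tray and farthest from the base. The c2 crop confirms it.

```bash
cat > m.py <<'E'
from h import *
from scipy.optimize import least_squares
A=0.45
Rt=R.from_euler('y',-A).as_matrix()  # x up slope, z normal toward -x
def bayR(yaw): return R.from_euler('z',yaw).as_matrix()@Rt
def bay2w(p,P):  # p=(mx,my,yaw): origin under face centre
    fc=np.array([p[0],p[1],100.]); return fc+(np.atleast_2d(P)-[0,-30,30])@bayR(p[2]).T
E
python3 - <<'E'
from m import *
t=cams.grab_frame("top");s=cams.grab_frame("side")
F=np.array([[95,135,30],[95,-195,30],[-95,135,30],[-95,-195,30],[0,0,30.]])
o=np.array([255,65.])
bayc=np.mean([[187,322],[472,378],[435,517],[160,460]],0)/5+o
T=np.array([[273.4,101],[404,126.6],[259,173.6],[383,198],bayc])
so=np.array([185,110.])
bs=np.mean([[258,292],[422,192],[492,275],[345,377]],0)/6+so
S=np.array([[305,510]])/6+so   # low-left
T-=.0
def res(p):
    W=bay2w(p,F); return np.r_[(proj(t,W)-T).ravel(),(proj(s,W[[4,2]])-np.vstack([bs,S])).ravel()]
q=least_squares(res,[450,-60,-.2],loss='soft_l1'); print(q.x, q.fun.reshape(-1,2).round(1))
np.save('p.npy',q.x);p=q.x
print('bay',bay2w(p,[0,0,0]))
def facept(f,uv,h):
    d=ray(f,uv);B=bayR(p[2]);o0=bay2w(p,[0,0,0])[0];n=B[:,2]
    X=f["xyz"]+d*((30+h-(f["xyz"]-o0)@n)/(d@n)); return (X-o0)@B
def blobs(f,lo,hi,box,mn=4):
    m=cv2.inRange(cv2.cvtColor(f["color"],cv2.COLOR_BGR2HSV),lo,hi);k=np.zeros_like(m);x,y,w,h=box;k[y:y+h,x:x+w]=m[y:y+h,x:x+w]
    n,l,st,c=cv2.connectedComponentsWithStats(k); return [(c[i].round(1),st[i].tolist()) for i in range(1,n) if st[i,4]>=mn]
print('red',b:=blobs(t,(0,120,60),(5,255,255),(350,120,45,30))+blobs(t,(170,120,60),(180,255,255),(350,120,45,30)))
for c,_ in b: print(facept(t,c,5))
print('latch knob',facept(t,np.array([179,474])/5+o,58),'pivot',facept(t,np.array([246,310])/5+o,28))
print('thick pivot', facept(t,np.array([498,553])/5+o,22))
print('white',blobs(t,(0,0,140),(180,50,255),(370,170,35,30)))
print('yellow',blobs(t,(18,120,110),(35,255,255),(90,160,50,70)), blobs(s,(18,120,60),(35,255,255),(140,250,70,70)))
print('tray corners',[plane(t,np.array(c)/3+[85,145],18)[:2].round() for c in((52,16),(380,46),(343,306),(12,271))])
E
```

```text
[ 578.44697068 -185.98440689  -75.57671492] [[-0.8 -0. ]
 [ 0.6  0.2]
 [-0.3 -0.2]
 [-0.1  0.4]
 [-0.2 -0.2]
 [-1.2 -0.5]
 [ 3.  -1.7]]
bay [[ 596.61497315 -158.77780474   72.98658693]]
red [(array([371.8, 134.9]), [369, 131, 7, 9, 40])]
[  60.92327762 -122.13550505   35.        ]
latch knob [-28.45530779  62.50679502  88.        ] pivot [51.33716529 46.30704922 58.        ]
thick pivot [ -44.70373088 -104.18328404   52.        ]
white [(array([395.9, 188.5]), [370, 170, 35, 30, 382]), (array([385.7, 187.3]), [383, 185, 6, 6, 28])]
yellow [(array([116.2, 174.9]), [107, 170, 19, 11, 135]), (array([107. , 191.4]), [103, 184, 9, 16, 85]), (array([106.7, 210.8]), [98, 206, 19, 11, 142])] [(array([170.1, 281.6]), [156, 271, 27, 22, 280]), (array([189. , 302.8]), [179, 292, 21, 23, 289])]
tray corners [array([585., 424.]), array([564., 122.]), array([328., 146.]), array([352., 444.])]
```

```bash
cat >> m.py <<'E'
p=np.array([578.447,-185.984,-0.1785])
B=bayR(p[2]);O=bay2w(p,[0,0,0])[0]
def facept(f,uv,h):
    d=ray(f,uv);n=B[:,2]
    X=f["xyz"]+d*((30+h-(f["xyz"]-O)@n)/(d@n)); return (X-O)@B
def go(P,M):
    "shift (m) and rotvec in current tool axes to reach world pos P, rotation M"
    s=r.sense();C=rot(s["tcp_rot"]);d=C.T@(np.asarray(P)-s["eef_pos"])/1000
    return d.round(4),R.from_matrix(C.T@M).as_rotvec().round(3)
def face(yang):
    "tool pointing into face, tool y at angle yang from bay +x towards bay +y"
    c,s_=np.cos(yang),np.sin(yang); y=B@[c,s_,0];z=-B[:,2]; return np.c_[np.cross(y,z),y,z]
def bw(*P): return O+B@np.array(P,float)
def latch(a,h,back=0):
    return bw(50-80*np.cos(a),46+80*np.sin(a),30+h),face(np.pi/2-a)
def thick(v,h):
    e=v-1.83;return bw(-45+75*np.cos(e),-105+75*np.sin(e),30+h)
E
python3 - <<'E'
from m import *
t=cams.grab_frame("top");s=cams.grab_frame("side")
print('kettle',two(t,(497,218),s,(337,100)),'bottle',two(t,(238,97),s,(188,160)), 'toaster',two(t,(440,30),s,(240,92)))
print('wood',plane(t,(67,80),150),plane(t,(45,205),150))
k=facept(t,(385.7,187.3),56);print('thk',k, np.arctan2(k[1]+105,k[0]+45)+1.83)
a=plane(t,(116.2,174.9),44);b=plane(t,(106.7,210.8),44);d=a-b
print('cass',(a+b)/2,np.linalg.norm(d),np.arctan2(-d[0],d[1]),np.arctan2(d[1],d[0]),'fin',plane(t,(107,191.4),76))
print('latch above',latch(.2,150)[0],*go(*latch(.2,150)),'at',latch(.2,32)[0])
print('end knob',latch(1.35,32)[0], latch(1.35,105)[0])
E
```

```text
kettle [ 405.79944964 -536.05837437  217.14265336] bottle [688.17407467  44.16838508 164.95062871] toaster [ 828.46079106 -441.63330092  194.13306538]
wood [731.9322472  472.85581982 150.        ] [419.393035   500.75140614 150.        ]
thk [ -49.8607603  -177.76089606   86.        ] 0.1924982184905415
cass [465.18801115 381.62604675  44.        ] 98.46331338147832 -1.7639683292429766 -0.19317200244807997 fin [464.63182084 381.87273951  76.        ]
latch above [505.3837709  -79.42470694 222.71172746] [ 0.4505 -0.3824  0.0085] [-0.573 -0.092 -2.374] at [555.89419286 -88.53781148 116.45896938]
end knob [620.88414237 -37.09532633 142.94175513] [589.63616946 -31.45755826 208.6743936 ]
```

Request:
send_rows(targets=[0,0,-0.04,0,0,0,1,0,0,-0.08,0,0,0,1,0,0,-0.12,0,0,0,1,0.45,-0.38,-0.12,0,0,0,1,0.45,-0.38,-0.12,0,0,0,1,0.45,-0.38,-0.12,0,0,0,1,0.45,-0.38,-0.12,0,0,0,1,0.45,-0.38,-0.12,0,0,0,1,0.45,-0.38,-0.12,0,0,0,1,0.45,-0.38,-0.12,0,0,0,1,0.45,-0.38,-0.12,0,0,0,1,0.45,-0.38,-0.12,0,0,0,1], grip_force=50)

```text
clock: 1.3
eef_pos: [397.7, -264.6, 351.5]
tcp_rot: [3.141, -0.0, 0.337]
contact_force: [0.6, -0.5, 0.5]
opening: 1.004
grasp_force: 0.0
```

```bash
python3 -c "
from m import *
print(r.sense()['qpos'],*go(*latch(.2,90)))"
```

```text
[-5.90166762e-01  1.56557172e-02  1.78123170e+00 -1.49242325e-05
  1.34406628e+00  6.43151642e-01] [ 0.1855 -0.1263  0.1828] [-0.572 -0.091 -2.375]
```

Request:
send_rows(targets=[0.17,-0.11,0.08,-0.57,-0.09,-2.375,1,0.17,-0.11,0.08,-0.57,-0.09,-2.375,1,0.17,-0.11,0.08,-0.57,-0.09,-2.375,1,0.17,-0.11,0.08,-0.57,-0.09,-2.375,1,0.17,-0.11,0.08,-0.57,-0.09,-2.375,1,0.17,-0.11,0.08,-0.57,-0.09,-2.375,1,0.17,-0.11,0.08,-0.57,-0.09,-2.375,1,0.17,-0.11,0.08,-0.57,-0.09,-2.375,1,0.17,-0.11,0.08,-0.57,-0.09,-2.375,1,0.17,-0.11,0.08,-0.57,-0.09,-2.375,1,0.17,-0.11,0.08,-0.57,-0.09,-2.375,1,0.17,-0.11,0.08,-0.57,-0.09,-2.375,1])

```text
clock: 2.3
eef_pos: [521.2, -106.1, 271.3]
tcp_rot: [2.934, 0.252, 1.79]
contact_force: [-0.6, -0.0, 0.1]
opening: 1.001
grasp_force: 0.0
```

```bash
python3 -c "
from m import *
print(r.sense()['qpos'],*go(*latch(.2,90)))"
```

```text
[-0.09492854  0.02683241  1.98943374 -0.22407602  0.8596104  -0.21598684] [ 0.0443 -0.0053  0.0955] [-0.22  -0.037 -0.911]
```

Request:
send_rows(targets=[0.044,-0.005,0.095,-0.22,-0.037,-0.911,1,0.044,-0.005,0.095,-0.22,-0.037,-0.911,1,0.044,-0.005,0.095,-0.22,-0.037,-0.911,1,0.044,-0.005,0.095,-0.22,-0.037,-0.911,1,0.044,-0.005,0.095,-0.22,-0.037,-0.911,1,0.044,-0.005,0.095,-0.22,-0.037,-0.911,1,0.044,-0.005,0.095,-0.22,-0.037,-0.911,1,0.044,-0.005,0.095,-0.22,-0.037,-0.911,1,0.044,-0.005,0.095,-0.22,-0.037,-0.911,1,0.044,-0.005,0.095,-0.22,-0.037,-0.911,1])

```text
clock: 3.13
eef_pos: [531.3, -84.6, 169.4]
tcp_rot: [3.043, 0.439, 2.73]
contact_force: [-0.9, -0.1, 1.2]
opening: 1.0
grasp_force: 0.0
```

```bash
python3 -c "
from m import *
print(r.sense()['qpos'],*go(*latch(.2,34)))"
```

```text
[-0.15231113  0.11946588  2.20216667 -0.0367038   0.37101894 -1.30223994] [0.0007 0.0005 0.0565] [-0.002 -0.    -0.011]
```

Request:
send_rows(targets=[0.001,0,0.028,0,0,-0.01,1,0.001,0,0.045,0,0,-0.01,1,0.001,0,0.056,0,0,-0.01,1,0.001,0,0.056,0,0,-0.01,-1,0.001,0,0.056,0,0,-0.01,-1,0.001,0,0.056,0,0,-0.01,-1,0.001,0,0.056,0,0,-0.01,-1,0.001,0,0.056,0,0,-0.01,-1,0.001,0,0.056,0,0,-0.01,-1,0.001,0,0.056,0,0,-0.01,-1])

```text
clock: 3.97
eef_pos: [554.7, -88.3, 119.3]
tcp_rot: [3.048, 0.442, 2.745]
contact_force: [-3.6, 2.1, 6.9]
opening: 0.19
grasp_force: 48.6
```

```bash
python3 -c "
from m import *
s=r.sense();print(s['opening'],s['contact_force'],(s['eef_pos']-O)@B)
t0=.2
for a in np.linspace(.2,1.4,13)[1:]:
  d,w=go(*latch(a,34));print(*d,*w)"
```

```text
0.1903625806489841 [-3.56615359  2.09235581  6.86009934] [-28.25367435  61.9088728   65.08648329]
-0.0003 0.0079 0.0011 -0.001 0.001 0.104
-0.0015 0.0158 0.0011 -0.001 0.001 0.204
-0.0035 0.0236 0.0011 -0.001 0.001 0.304
-0.0063 0.0311 0.0011 -0.001 0.001 0.404
-0.0098 0.0383 0.0011 -0.001 0.001 0.504
-0.014 0.0451 0.0011 -0.001 0.001 0.604
-0.0188 0.0514 0.0011 -0.001 0.001 0.704
-0.0243 0.0573 0.0011 -0.001 0.001 0.804
-0.0303 0.0625 0.0011 -0.0 0.001 0.903
-0.0369 0.0671 0.0011 -0.0 0.001 1.003
-0.0438 0.0711 0.0011 -0.0 0.001 1.103
-0.0511 0.0743 0.0011 -0.0 0.001 1.203
```

Request:
send_rows(targets=[0,0.008,0,0,0,0.1,-1,-0.0015,0.016,0,0,0,0.2,-1,-0.0035,0.0236,0,0,0,0.3,-1,-0.0063,0.031,0,0,0,0.4,-1,-0.0098,0.0383,0,0,0,0.5,-1,-0.014,0.045,0,0,0,0.6,-1,-0.0188,0.0514,0,0,0,0.7,-1,-0.0243,0.0573,0,0,0,0.8,-1,-0.0303,0.0625,0,0,0,0.9,-1,-0.0369,0.067,0,0,0,1.0,-1,-0.0438,0.071,0,0,0,1.1,-1,-0.0511,0.0743,0,0,0,1.2,-1])

```text
clock: 4.97
eef_pos: [622.5, -37.8, 147.1]
tcp_rot: [2.699, 0.076, 1.544]
contact_force: [-6.4, -13.0, 7.0]
opening: 0.193
grasp_force: 48.9
```

Request:
send_rows(targets=[0,0,0,0,0,0,-1,0,0,0,0,0,0,0.2,0,0,0,0,0,0,0.2,0,0,0,0,0,0,0.2,0,0,-0.03,0,0,0,0.2,0,0,-0.06,0,0,0,0.2,0,0,-0.1,0,0,0,0.2,0,0,-0.14,0,0,0,0.2,0,0,-0.15,0,0,0,0.2])

```text
clock: 5.72
eef_pos: [559.2, -24.5, 287.2]
tcp_rot: [2.691, 0.076, 1.549]
contact_force: [1.8, -0.8, 0.1]
opening: 0.596
grasp_force: 0.0
```

```bash
cat >> m.py <<'E'
def tray(h,ang=1.378):
    y=np.array([np.cos(ang),np.sin(ang),0]);z=np.array([0,0,-1.]);return np.array([465,381.7,h]),np.c_[np.cross(y,z),y,z]
E
python3 -c "
from m import *
print(r.sense()['qpos'],*go(*tray(250)))"
```

```text
[ 1.65758599e-03 -1.64650588e-02  2.03609353e+00 -1.26110303e-01
  6.76026945e-01  8.60618405e-02] [ 0.4058 -0.0953 -0.0391] [ 0.32   0.376 -1.356]
```

Request:
send_rows(targets=[0.406,-0.095,-0.06,0.32,0.376,-1.356,0.2,0.406,-0.095,-0.06,0.32,0.376,-1.356,0.2,0.406,-0.095,-0.06,0.32,0.376,-1.356,0.2,0.406,-0.095,-0.06,0.32,0.376,-1.356,0.2,0.406,-0.095,-0.06,0.32,0.376,-1.356,0.2,0.406,-0.095,-0.06,0.32,0.376,-1.356,0.2,0.406,-0.095,-0.06,0.32,0.376,-1.356,0.2,0.406,-0.095,-0.06,0.32,0.376,-1.356,0.2,0.406,-0.095,-0.05,0.32,0.376,-1.356,0.2,0.406,-0.095,-0.039,0.32,0.376,-1.356,0.2,0.406,-0.095,-0.039,0.32,0.376,-1.356,0.2,0.406,-0.095,-0.039,0.32,0.376,-1.356,0.2])

```text
clock: 6.72
eef_pos: [464.1, 384.0, 242.9]
tcp_rot: [-3.138, -0.01, 2.958]
contact_force: [-0.1, -0.5, 0.4]
opening: 0.603
grasp_force: 0.0
```

```bash
python3 -c "
from m import *
s=cams.grab_frame('side');t=cams.grab_frame('top')
def f(i,x,y,w,h,k):return cv2.resize(i['color'][y:y+h,x:x+w],None,fx=k,fy=k,interpolation=cv2.INTER_CUBIC)
cv2.imwrite('pics/v1.png',np.hstack([cv2.resize(f(s,130,110,200,220,2),(400,440)),cv2.resize(f(t,80,80,350,200,1.15),(400,440))]))
print(r.sense()['qpos'],*go(*tray(120)),*go(*tray(49)))"
```

```text
[ 0.68330464  0.30977915  1.66658508  0.00446396  1.17184021 -0.69792368] [-0.001  -0.0004  0.1236] [-0.002 -0.007  0.001] [-0.0015 -0.0002  0.1946] [-0.002 -0.007  0.001]
```

View pics/v1.png

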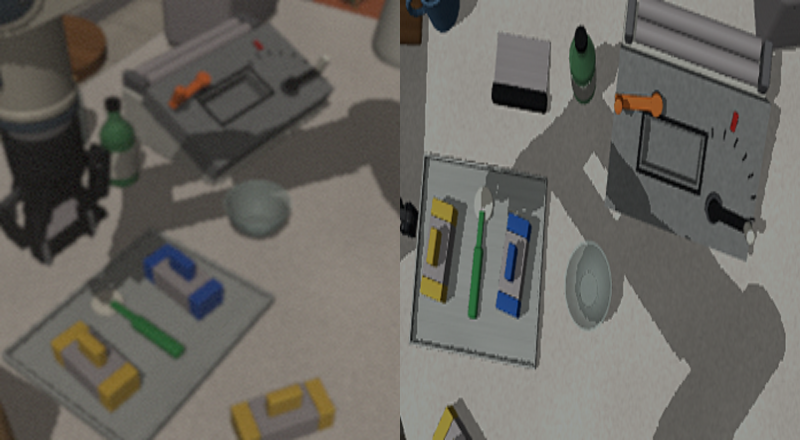

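Latch now swings clear to the left (top crop, about (640,103)). The gripper is above the tray, left of the yellow cassette in perspective, as expected. The tray is undisturbed.

Request:
send_rows(targets=[-0.001,0,0.04,0,-0.007,0,0.2,-0.001,0,0.08,0,-0.007,0,0.2,-0.001,0,0.12,0,-0.007,0,0.2,-0.001,0,0.15,0,-0.007,0,0.2,-0.0015,0,0.175,0,-0.007,0,0.2,-0.0015,0,0.185,0,-0.007,0,0.2,-0.0015,0,0.193,0,-0.007,0,0.2,-0.0015,0,0.193,0,-0.007,0,0.2])

```text
clock: 7.48
eef_pos: [465.0, 380.8, 51.4]
tcp_rot: [-3.14, 0.0, 2.947]
contact_force: [0.3, -0.6, 1.0]
opening: 0.598
grasp_force: 0.0
```

Request:
send_rows(targets=[0,0,0,0,0,0,-1,0,0,0,0,0,0,-1,0,0,0,0,0,0,-1,0,0,0,0,0,0,-1,0,0,0,0,0,0,-1,0,0,0,0,0,0,-1,0,0,0,0,0,0,-1,0,0,0,0,0,0,-1], grip_force=70)

```text
clock: 8.15
eef_pos: [466.1, 381.9, 53.6]
tcp_rot: [3.141, 0.002, 2.948]
contact_force: [-0.8, -1.6, 7.7]
opening: 0.171
grasp_force: 68.6
```

```bash
python3 -c "
from m import *
t=cams.grab_frame('top');cv2.imwrite('pics/v2.png',t['color'])
s=r.sense();print(s['opening'],s['contact_force'],*go(*tray(49)))"
```

```text
0.1746128422774875 [-1.21125264 -0.82389948  8.35900299] [ 0.0011 -0.0004  0.0046] [ 0.001  0.002 -0.001]
```

Request:
send_rows(targets=[0,0,-0.02,0,0,0,-1,0,0,-0.06,0,0,0,-1,0,0,-0.1,0,0,0,-1,0,0,-0.14,0,0,0,-1,0,0,-0.18,0,0,0,-1,0,0,-0.22,0,0,0,-1,0,0,-0.22,0,0,0,-1])

```text
clock: 8.78
eef_pos: [468.0, 383.9, 281.2]
tcp_rot: [3.133, 0.009, 2.948]
contact_force: [1.3, 0.8, -1.4]
opening: 0.17
grasp_force: 69.3
```

```bash
python3 -c "
from m import *
s=r.sense();print(s['opening'],s['contact_force'],bw(0,0,170),*go(bw(0,0,170),face(0)))"
```

```text
0.16972513746946752 [ 1.33957416  0.84741583 -1.42073224] [ 523.84598894 -145.64850816  226.06259433] [-0.1561 -0.5094  0.052 ] [-0.341 -0.349  1.526]
```

Request:
send_rows(targets=[-0.04,-0.13,0.0,-0.11,-0.116,0.5,-1,-0.156,-0.51,0.02,-0.341,-0.349,1.526,-1,-0.156,-0.51,0.02,-0.341,-0.349,1.526,-1,-0.156,-0.51,0.02,-0.341,-0.349,1.526,-1,-0.156,-0.51,0.02,-0.341,-0.349,1.526,-1,-0.156,-0.51,0.02,-0.341,-0.349,1.526,-1,-0.156,-0.51,0.02,-0.341,-0.349,1.526,-1,-0.156,-0.51,0.02,-0.341,-0.349,1.526,-1,-0.156,-0.51,0.02,-0.341,-0.349,1.526,-1,-0.156,-0.51,0.02,-0.341,-0.349,1.526,-1,-0.156,-0.51,0.02,-0.341,-0.349,1.526,-1,-0.156,-0.51,0.02,-0.341,-0.349,1.526,-1])

```text
clock: 9.78
eef_pos: [515.9, -117.5, 254.1]
tcp_rot: [2.722, 0.029, 1.484]
contact_force: [1.4, 0.5, -2.4]
opening: 0.17
grasp_force: 69.8
```

```bash
python3 -c "
from m import *
s=r.sense();print(s['opening'],s['contact_force'],*go(bw(0,0,150),face(0)))"
```

```text
0.1697513107028226 [ 1.38685952  0.51543833 -2.44349672] [-0.0267 -0.0017  0.0506] [-0.029 -0.012  0.096]
```

Request:
send_rows(targets=[-0.0267,-0.0017,0.025,-0.029,-0.012,0.096,-1,-0.0267,-0.0017,0.05,-0.029,-0.012,0.096,-1,-0.0267,-0.0017,0.05,-0.029,-0.012,0.096,-1,-0.0267,-0.0017,0.05,-0.029,-0.012,0.096,-1,-0.0267,-0.0017,0.05,-0.029,-0.012,0.096,-1,-0.0267,-0.0017,0.05,-0.029,-0.012,0.096,-1])

```text
clock: 10.28
eef_pos: [533.6, -144.3, 209.8]
tcp_rot: [2.692, 0.001, 1.4]
contact_force: [-0.1, 0.5, -3.0]
opening: 0.171
grasp_force: 69.8
```

```bash
python3 -c "
from m import *
t=cams.grab_frame('top');s=cams.grab_frame('side')
T=proj(t,O)[0].astype(int);S=proj(s,O)[0].astype(int);print(T,S)
f=lambda i,c:cv2.resize(i['color'][c[1]-55:c[1]+45,c[0]-65:c[0]+65],(400,308),interpolation=cv2.INTER_CUBIC)
cv2.imwrite('pics/v3.png',np.hstack([f(t,T),f(s,S)]))
for k in(t,s):
  m=cv2.inRange(cv2.cvtColor(k['color'],cv2.COLOR_BGR2HSV),(18,110,60),(35,255,255))
  n,l,st,c=cv2.connectedComponentsWithStats(m);print([(c[i].round(1),st[i].tolist()) for i in range(1,n) if st[i,4]>20])
  e=(r.sense()['eef_pos']-O)@B
  C=np.array([[0,53,-10.],[0,-53,-10],[0,0,0]])+e; print('pred',proj(k,O+C@B.T).round(1))
print(e,*go(bw(0,0,100),face(0)))"
```

```text
[316 146] [244 161]
[(array([296.3, 151.3]), [290, 139, 14, 25, 240]), (array([340. , 155.2]), [335, 147, 11, 20, 137]), (array([310.9, 156.2]), [308, 153, 8, 9, 45]), (array([117.2, 274. ]), [109, 265, 18, 19, 154]), (array([127.2, 287.7]), [120, 281, 16, 15, 104]), (array([145.1, 298.8]), [136, 289, 19, 20, 170])]
pred [[296.  153.3]
 [341.6 162.4]
 [319.  158.8]]
[(array([257. , 134.2]), [252, 128, 11, 13, 66]), (array([244.6, 146.9]), [237, 138, 17, 19, 187]), (array([290.2, 311. ]), [283, 299, 14, 26, 185]), (array([271.6, 309.6]), [263, 302, 18, 16, 200]), (array([252.6, 323.8]), [246, 311, 14, 27, 249])]
pred [[246.1 143.6]
 [266.7 131.7]
 [257.7 135.6]]
[  1.43566865   3.02762252 151.22863944] [-0.0031 -0.0015  0.0512] [ 0.    -0.002  0.007]
```

View pics/v3.png

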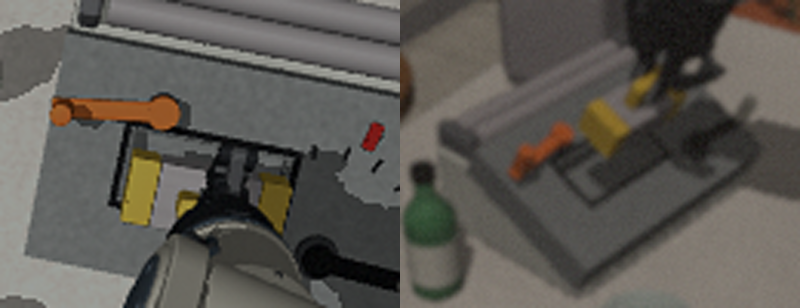

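Picture v3: the cassette is held square over the bay, left end at about (296,151) in the top view, with the latch clear at its upper left. Now I lower it along the normal.

Request:
send_rows(targets=[-0.0035,-0.001,0.02,0,0,0.007,-1,-0.0035,-0.001,0.045,0,0,0.007,-1,-0.0035,-0.001,0.06,0,0,0.007,-1,-0.0035,-0.001,0.068,0,0,0.007,-1,-0.0035,-0.001,0.068,0,0,0.007,-1,-0.0035,-0.001,0.068,0,0,0.007,-1])

```text
clock: 10.88
eef_pos: [560.8, -153.0, 147.0]
tcp_rot: [2.693, -0.002, 1.393]
contact_force: [-0.0, 0.2, -2.2]
opening: 0.171
grasp_force: 69.7
```

```bash
python3 -c "
from m import *
s=r.sense();print((s['eef_pos']-O)@B,s['contact_force']@B,*go(bw(.5,-.5,51),face(0)))"
```

```text
[-0.48126446 -0.69094971 82.47103569] [-0.99902301  0.23306536 -1.91815258] [0.0001 0.001  0.0315] [-0.002 -0.002 -0.001]
```

Request:
send_rows(targets=[0,0.001,0.004,0,0,0,-1,0,0.001,0.008,0,0,0,-1,0,0.001,0.012,0,0,0,-1,0,0.001,0.016,0,0,0,-1,0,0.001,0.02,0,0,0,-1,0,0.001,0.023,0,0,0,-1,0,0.001,0.026,0,0,0,-1,0,0.001,0.028,0,0,0,-1,0,0.001,0.03,0,0,0,-1,0,0.001,0.03,0,0,0,-1])

```text
clock: 11.72
eef_pos: [574.4, -155.8, 119.6]
tcp_rot: [2.694, -0.002, 1.392]
contact_force: [-0.8, 0.7, -2.7]
opening: 0.17
grasp_force: 69.8
```

```bash
python3 -c "
from m import *
s=r.sense();print((s['eef_pos']-O)@B,s['contact_force']@B,s['wrist_torque']@B)"
```

```text
[ 0.08079808 -1.00104332 51.75807889] [-1.96425254  0.56099199 -2.05696215] [-0.00051615  0.42211032 -0.02261865]
```

Request:
send_rows(targets=[0,0,0.001,0,0,0,-1,0,0,0.002,0,0,0,-1,0,0,0.003,0,0,0,-1,0,0,0.004,0,0,0,-1,0,0,0.004,0,0,0,-1])

```text
clock: 12.13
eef_pos: [574.8, -155.6, 118.4]
tcp_rot: [2.693, -0.003, 1.392]
contact_force: [-28.1, 6.7, 38.0]
opening: 0.174
grasp_force: 76.7
```

```bash
python3 -c "
from m import *
s=r.sense();print((s['eef_pos']-O)@B,s['contact_force']@B,s['wrist_torque']@B)"
```

```text
[-0.06487313 -0.77797373 50.46392065] [-9.46504223  1.61018303 46.81372958] [-0.1266776   1.43995004  0.02318158]
```

Request:
send_rows(targets=[0,0,-0.002,0,0,0,-1,0,0,-0.002,0,0,0,0,0,0,-0.002,0,0,0,0,0,0,-0.002,0,0,0,0,0,0,-0.002,0,0,0,0,0,0,-0.03,0,0,0,0,0,0,-0.06,0,0,0,0,0,0,-0.1,0,0,0,0,0,0,-0.12,0,0,0,0,0,0,-0.12,0,0,0,0])

```text
clock: 12.97
eef_pos: [525.7, -147.5, 228.9]
tcp_rot: [2.687, -0.001, 1.392]
contact_force: [1.4, 0.4, 0.7]
opening: 0.502
grasp_force: 0.0
```

```bash
python3 -c "
from m import *
s=r.sense();print(s['qpos'],*go(*latch(1.4,100)))"
```

```text
[-0.31438512  0.03435822  2.12994589  0.12011533  0.5297204  -0.22500068] [0.1264 0.0329 0.0419] [ 0.005 -0.001 -0.172]
```

Request:
send_rows(targets=[0.126,0.033,0.02,0,0,-0.172,0.2,0.126,0.033,0.03,0,0,-0.172,0.2,0.126,0.033,0.042,0,0,-0.172,0.2,0.126,0.033,0.042,0,0,-0.172,0.2,0.126,0.033,0.042,0,0,-0.172,0.2,0.126,0.033,0.042,0,0,-0.172,0.2])

```text
clock: 13.47
eef_pos: [594.2, -30.7, 199.7]
tcp_rot: [2.701, 0.072, 1.55]
contact_force: [0.1, -1.5, 0.1]
opening: 0.599
grasp_force: 0.0
```

```bash
python3 -c "
from m import *
t=cams.grab_frame('top');s=cams.grab_frame('side')
T=proj(t,O)[0].astype(int);S=proj(s,O)[0].astype(int)
f=lambda i,c:cv2.resize(i['color'][c[1]-55:c[1]+45,c[0]-65:c[0]+65],(400,308),interpolation=cv2.INTER_CUBIC)
cv2.imwrite('pics/v4.png',np.hstack([f(t,T),f(s,S)]))
print(*go(*latch(1.4,100)),*go(*latch(1.4,35)))"
```

```text
[ 0.      0.0036 -0.004 ] [-0.003 -0.002 -0.   ] [-0.0001  0.0038  0.061 ] [-0.003 -0.002 -0.   ]
```

View pics/v4.png

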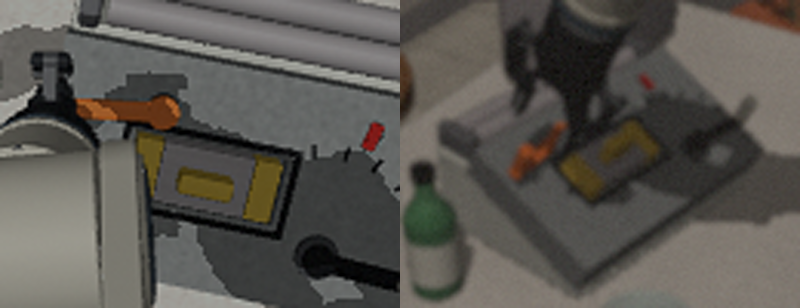

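The cassette sits flat and centred in the bay: a uniform dark border around both yellow ends in each view. Next: close the latch.

Request:
send_rows(targets=[0,0.003,0.03,0,0,0,0.2,0,0.003,0.05,0,0,0,0.2,0,0.003,0.061,0,0,0,0.2,0,0.003,0.061,0,0,0,-1,0,0.003,0.061,0,0,0,-1,0,0.003,0.061,0,0,0,-1,0,0.003,0.061,0,0,0,-1,0,0.003,0.061,0,0,0,-1,0,0.003,0.061,0,0,0,-1], grip_force=50)

```text
clock: 14.32
eef_pos: [623.1, -36.5, 148.5]
tcp_rot: [2.698, 0.072, 1.547]
contact_force: [-2.9, -5.6, 2.0]
opening: 0.193
grasp_force: 49.0
```

```bash
python3 -c "
from m import *
s=r.sense();print(s['opening'],s['contact_force'],(s['eef_pos']-O)@B)
for a in np.linspace(1.4,0,15)[1:]:
  d,w=go(*latch(a,36));print(*d,*w)"
```

```text
0.19263574117543714 [-2.87890227 -5.60513144  2.00407149] [ 36.72405045 124.98609901  66.10835017]
-0.0005 -0.0083 0.0001 -0.001 -0.002 -0.1
-0.0017 -0.0162 0.0001 -0.001 -0.002 -0.2
-0.0037 -0.024 0.0001 -0.0 -0.002 -0.3
-0.0064 -0.0315 0.0001 -0.0 -0.002 -0.4
-0.0099 -0.0387 0.0001 -0.0 -0.002 -0.5
-0.0141 -0.0455 0.0001 -0.0 -0.002 -0.6
-0.0189 -0.0519 0.0001 -0.0 -0.002 -0.7
-0.0244 -0.0577 0.0001 -0.0 -0.002 -0.8
-0.0304 -0.063 0.0001 0.0 -0.002 -0.9
-0.0369 -0.0677 0.0001 0.0 -0.002 -1.0
-0.0438 -0.0716 0.0001 0.0 -0.002 -1.1
-0.0511 -0.0749 0.0001 0.0 -0.002 -1.2
-0.0587 -0.0774 0.0001 0.0 -0.002 -1.3
-0.0665 -0.0792 0.0001 0.001 -0.002 -1.4
```

Request:
send_rows(targets=[-0.0005,-0.0083,0,0,0,-0.1,-1,-0.0017,-0.0162,0,0,0,-0.2,-1,-0.0037,-0.024,0,0,0,-0.3,-1,-0.0064,-0.0315,0,0,0,-0.4,-1,-0.0099,-0.0387,0,0,0,-0.5,-1,-0.0141,-0.0455,0,0,0,-0.6,-1,-0.0189,-0.0519,0,0,0,-0.7,-1,-0.0244,-0.0577,0,0,0,-0.8,-1,-0.0304,-0.063,0,0,0,-0.9,-1,-0.0369,-0.0677,0,0,0,-1.0,-1,-0.0438,-0.0716,0,0,0,-1.1,-1,-0.0511,-0.0749,0,0,0,-1.2,-1])

```text
clock: 15.32
eef_pos: [553.5, -87.2, 119.7]
tcp_rot: [3.047, 0.439, 2.748]
contact_force: [-4.4, 6.8, 5.1]
opening: 0.185
grasp_force: 49.8
```

```bash
python3 -c "
from m import *
s=r.sense();print(s['opening'],s['contact_force'],(s['eef_pos']-O)@B)
for a in [.1,.05,0,-.04]:
  d,w=go(*latch(a,36));print(*d,*w)"
```

```text
0.18464823613663475 [-4.42784726  6.78903887  5.09909939] [-29.31661389  62.83731429  66.05094067]
-0.0014 -0.0087 0.0 0.002 -0.002 -0.094
-0.0019 -0.0127 0.0 0.002 -0.002 -0.144
-0.0026 -0.0167 0.0 0.003 -0.002 -0.194
-0.0033 -0.0198 -0.0 0.003 -0.002 -0.234
```

Request:
send_rows(targets=[-0.0005,-0.004,0,0,0,-0.05,-1,-0.0012,-0.0085,0,0,0,-0.1,-1,-0.0017,-0.0125,0,0,0,-0.145,-1,-0.002,-0.0165,0,0,0,-0.195,-1,-0.002,-0.0185,0,0,0,-0.195,-1,-0.002,-0.0195,0,0,0,-0.195,-1,-0.002,-0.0195,0,0,0,-0.195,-1])

```text
clock: 15.9
eef_pos: [548.7, -103.6, 118.8]
tcp_rot: [3.134, 0.447, 2.958]
contact_force: [-0.4, 31.3, 5.9]
opening: 0.191
grasp_force: 50.6
```

```bash
python3 -c "
from m import *
s=r.sense();print(s['opening'],s['contact_force']@B,(s['eef_pos']-O)@B)"
```

```text
0.19135879572156486 [-2.83197824 30.74107392  7.88059519] [-31.3733071   45.77569325  65.99911255]
```

Request:
send_rows(targets=[0,0,0,0,0,0,-0.1,0,0,0,0,0,0,-0.1,0,0,0,0,0,0,-0.1,0,0,0,0,0,0,-0.1,0,0,-0.03,0,0,0,-0.1,0,0,-0.06,0,0,0,-0.1,0,0,-0.1,0,0,0,-0.1,0,0,-0.12,0,0,0,-0.1,0,0,-0.12,0,0,0,-0.1])

```text
clock: 16.65
eef_pos: [498.7, -98.2, 231.2]
tcp_rot: [3.137, 0.455, 2.957]
contact_force: [0.5, -0.2, -0.1]
opening: 0.45
grasp_force: 0.0
```

```bash
python3 -c "
from m import *
s=r.sense();print(s['qpos'])
P=thick(.19,95)
for y in(.19-1.83-np.pi/2,.19-1.83+np.pi/2): print(y,P,*go(P,face(y)))"
```

```text
[-0.20676486 -0.03746632  2.19595578  0.02765943  0.52826101 -1.61448154]
-3.2107963267948967 [ 466.70872214 -318.06353892  163.7132363 ] [ 0.0216 -0.2223  0.0636] [-0.003  0.005 -1.507]
-0.06920367320510357 [ 466.70872214 -318.06353892  163.7132363 ] [ 0.0216 -0.2223  0.0636] [0.005 0.003 1.634]
```

Request:
send_rows(targets=[0.005,-0.05,0,0,0,0.4,-0.1,0.0216,-0.222,0.03,0.005,0.003,1.634,0,0.0216,-0.222,0.03,0.005,0.003,1.634,0.2,0.0216,-0.222,0.03,0.005,0.003,1.634,0.2,0.0216,-0.222,0.03,0.005,0.003,1.634,0.2,0.0216,-0.222,0.03,0.005,0.003,1.634,0.2,0.0216,-0.222,0.03,0.005,0.003,1.634,0.2,0.0216,-0.222,0.03,0.005,0.003,1.634,0.2,0.0216,-0.222,0.03,0.005,0.003,1.634,0.2,0.0216,-0.222,0.03,0.005,0.003,1.634,0.2,0.0216,-0.222,0.03,0.005,0.003,1.634,0.2,0.0216,-0.222,0.03,0.005,0.003,1.634,0.2])

```text
clock: 17.65
eef_pos: [451.0, -315.1, 188.4]
tcp_rot: [2.699, 0.025, 1.445]
contact_force: [-0.2, -0.4, 0.5]
opening: 0.601
grasp_force: 0.0
```

```bash
python3 -c "
from m import *
t=cams.grab_frame('top');s=cams.grab_frame('side')
t0=cv2.imread('pics/top0.png')
k=facept(s,(292.5,139),56);print(k,np.arctan2(k[1]+105,k[0]+45)+1.83)
T=(321,158);S=(250,155)
f=lambda i,c:cv2.resize(i[c[1]-55:c[1]+45,c[0]-65:c[0]+65],(400,308),interpolation=cv2.INTER_CUBIC)
cv2.imwrite('pics/v5.png',np.vstack([np.hstack([f(t['color'],T),f(s['color'],S)]),np.hstack([cv2.resize(t0[165:205,330:410],(400,200),interpolation=cv2.INTER_CUBIC)]*2)]))
e=.19-1.83
print(*go(thick(.19,100),face(e+np.pi/2)),*go(thick(.19,34),face(e+np.pi/2)))"
```

```text
[ -53.82995976 -175.14198242   86.        ] 0.13397547617196848
[-0.0005  0.0037  0.0242] [-0.007 -0.     0.132] [-0.0005  0.0042  0.0902] [-0.007 -0.     0.132]
```

View pics/v5.png

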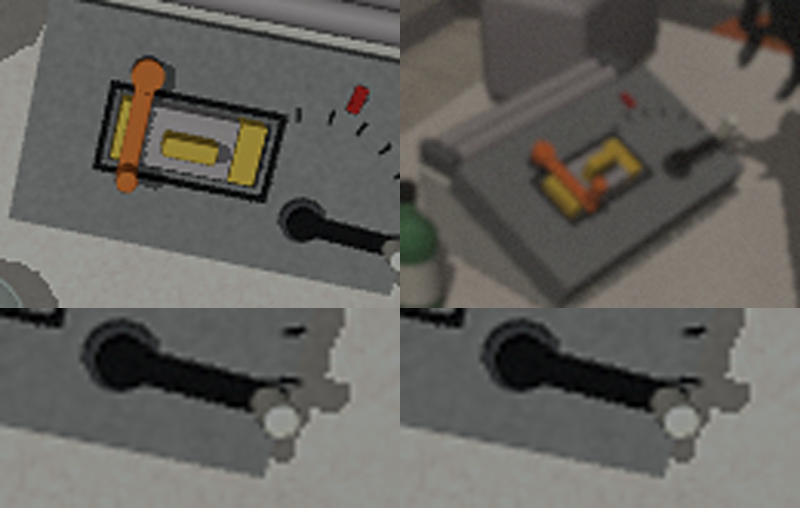

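v5: latch lies shut across the cassette's left end (knob near (126,182) in the crop). Cassette is flat, thickness knob top at (386,187) of the full picture. Next: grip that knob.

Request:
send_rows(targets=[0,0.004,0.025,0,0,0.13,0.2,0,0.004,0.025,0,0,0.13,0.2,0,0.004,0.05,0,0,0.13,0.2,0,0.004,0.075,0,0,0.13,0.2,0,0.004,0.09,0,0,0.13,0.2,0,0.004,0.09,0,0,0.13,-1,0,0.004,0.09,0,0,0.13,-1,0,0.004,0.09,0,0,0.13,-1,0,0.004,0.09,0,0,0.13,-1,0,0.004,0.09,0,0,0.13,-1,0,0.004,0.09,0,0,0.13,-1])

```text
clock: 18.67
eef_pos: [492.6, -321.8, 110.3]
tcp_rot: [2.698, -0.028, 1.335]
contact_force: [-2.9, 0.4, -0.8]
opening: 0.187
grasp_force: 49.3
```

```bash
python3 -c "
from m import *
s=r.sense();q=(s['eef_pos']-O)@B;v=np.arctan2(q[1]+105,q[0]+45)+1.83
print(s['opening'],s['contact_force']@B,q,v,np.hypot(q[1]+105,q[0]+45),*go(q@B.T+O,face(v-1.83+np.pi/2)))
for a in np.linspace(v,1.665,16)[1:]:
  d,w=go(thick(a,q[2]-30),face(a-1.83+np.pi/2));print(a.round(3),*d,*w)"
```

```text
0.18727432392590854 [-2.99401328 -0.16085386  0.57570496] [ -49.83977768 -178.91188747   65.4947661 ] 0.1938166501748988 74.07017319523425 [ 0.  0. -0.] [-0.006 -0.     0.002]
0.292 -0.0006 0.0073 -0.0 -0.006 -0.0 -0.096
0.39 0.0005 0.0146 -0.0001 -0.006 -0.001 -0.194
0.488 0.0023 0.0218 -0.0001 -0.006 -0.001 -0.292
0.586 0.0047 0.0287 -0.0002 -0.006 -0.001 -0.39
0.684 0.0078 0.0353 -0.0002 -0.006 -0.002 -0.488
0.782 0.0116 0.0417 -0.0003 -0.006 -0.002 -0.587
0.88 0.016 0.0476 -0.0003 -0.006 -0.002 -0.685
0.978 0.0209 0.053 -0.0003 -0.006 -0.002 -0.783
1.077 0.0263 0.058 -0.0003 -0.006 -0.003 -0.881
1.175 0.0322 0.0624 -0.0004 -0.006 -0.003 -0.979
1.273 0.0385 0.0662 -0.0004 -0.005 -0.003 -1.077
1.371 0.0452 0.0693 -0.0004 -0.005 -0.004 -1.175
1.469 0.0521 0.0718 -0.0004 -0.005 -0.004 -1.273
1.567 0.0592 0.0737 -0.0004 -0.005 -0.004 -1.371
1.665 0.0665 0.0748 -0.0004 -0.005 -0.005 -1.469
```

Request:
send_rows(targets=[0,0.0073,0,0,0,-0.096,-1,0.0005,0.0146,0,0,0,-0.194,-1,0.0023,0.0218,0,0,0,-0.292,-1,0.0047,0.0287,0,0,0,-0.39,-1,0.0078,0.0353,0,0,0,-0.488,-1,0.0116,0.0417,0,0,0,-0.587,-1,0.016,0.0476,0,0,0,-0.685,-1,0.0209,0.053,0,0,0,-0.783,-1,0.0263,0.058,0,0,0,-0.881,-1,0.0322,0.0624,0,0,0,-0.979,-1,0.0385,0.0662,0,0,0,-1.077,-1,0.0452,0.0693,0,0,0,-1.175,-1])

```text
clock: 19.67
eef_pos: [562.6, -291.5, 140.6]
tcp_rot: [2.934, 0.391, 2.467]
contact_force: [-12.9, 7.1, 8.0]
opening: 0.19
grasp_force: 50.6
```

```bash
python3 -c "
from m import *
s=r.sense();q=(s['eef_pos']-O)@B;v=np.arctan2(q[1]+105,q[0]+45)+1.83
print(s['opening'],s['contact_force']@B,q,v)
for a in (1.45,1.5,1.55,1.6,1.64,1.665):
  d,w=go(thick(a,q[2]-30),face(a-1.83+np.pi/2));print(a,*d,*w)"
```

```text
0.1901629024654078 [-9.05407872  4.74276851 13.31041932] [  20.45277168 -136.62819819   65.18550118] 1.3798649182948648
1.45 -0.0021 0.0053 -0.0 -0.001 -0.01 -0.075
1.5 -0.0017 0.009 -0.0 -0.001 -0.01 -0.125
1.55 -0.0012 0.0127 -0.0 -0.0 -0.01 -0.175
1.6 -0.0004 0.0164 -0.0 -0.0 -0.01 -0.225
1.64 0.0003 0.0193 -0.0 0.0 -0.01 -0.265
1.665 0.0008 0.0211 -0.0 0.0 -0.01 -0.29
```

Request:
send_rows(targets=[-0.001,0.0053,0,0,0,-0.075,-1,-0.0015,0.009,0,0,0,-0.125,-1,-0.001,0.0127,0,0,0,-0.175,-1,-0.0004,0.0164,0,0,0,-0.225,-1,0.0003,0.0193,0,0,0,-0.265,-1,0.0008,0.0211,0,0,0,-0.29,-1,0.0008,0.0211,0,0,0,-0.29,-1])

```text
clock: 20.25
eef_pos: [571.8, -272.9, 143.2]
tcp_rot: [3.059, 0.43, 2.778]
contact_force: [-18.0, 9.7, 9.7]
opening: 0.189
grasp_force: 51.2
```

```bash
python3 -c "
from m import *
s=r.sense();q=(s['eef_pos']-O)@B;v=np.arctan2(q[1]+105,q[0]+45)+1.83
print(s['opening'],s['contact_force']@B,q,v)"
```

```text
0.1891905528192548 [-13.2577907    6.39363736  17.1866226 ] [  26.84752135 -116.66467159   65.06152096] 1.669051168312139
```

Request:
send_rows(targets=[0,0,0,0,0,0,-0.1,0,0,0,0,0,0,-0.1,0,0,0,0,0,0,-0.1,0,0,0,0,0,0,-0.1,0,0,-0.03,0,0,0,-0.1,0,0,-0.06,0,0,0,-0.1,0,0,-0.1,0,0,0,-0.1,0,0,-0.14,0,0,0,-0.1,0,0,-0.18,0,0,0,-0.1,0,0,-0.2,0,0,0,-0.1,0,0,-0.2,0,0,0,-0.1])

```text
clock: 21.17
eef_pos: [491.5, -262.0, 331.1]
tcp_rot: [3.063, 0.445, 2.775]
contact_force: [0.3, -0.9, 0.9]
opening: 0.448
grasp_force: 0.0
```

```bash
python3 -c "
from m import *
s=r.sense();print(s['eef_pos'],s['qpos'],*go([330,-330,350],rot(s['tcp_rot'])))"
```

```text
[ 491.52574214 -261.98233784  331.08442407] [-0.60111711 -0.0508392   1.96607663  0.24280741  0.8233625  -1.95263334] [ 0.106  -0.1154 -0.0809] [0. 0. 0.]
```

Request:
send_rows(targets=[0.106,-0.115,-0.08,0,0,0,-0.1,0.106,-0.115,-0.08,0,0,0,-0.1,0.106,-0.115,-0.08,0,0,0,-0.1,0.106,-0.115,-0.08,0,0,0,-0.1,0.106,-0.115,-0.08,0,0,0,-0.1,0.106,-0.115,-0.08,0,0,0,-0.1,0.106,-0.115,-0.08,0,0,0,-0.1])

```text
clock: 21.75
eef_pos: [329.8, -329.2, 343.6]
tcp_rot: [3.06, 0.437, 2.772]
contact_force: [-0.1, -0.6, -0.3]
opening: 0.446
grasp_force: 0.0
```

```bash
python3 -c "
from m import *
t=cams.grab_frame('top');s=cams.grab_frame('side')
f=lambda i,c,k:cv2.resize(i[c[1]-35:c[1]+35,c[0]-40:c[0]+40],(400,350),interpolation=cv2.INTER_CUBIC)
T=(365,160);S=(275,145)
o=np.hstack([f(t['color'],T,5),f(s['color'],S,5)]);w=cv2.resize(t['color'],(400,240));cv2.imwrite('pics/v6.png',np.vstack([o,np.hstack([w,cv2.resize(s['color'],(400,240))])]))
"
```

```text
(no output)
```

View pics/v6.png

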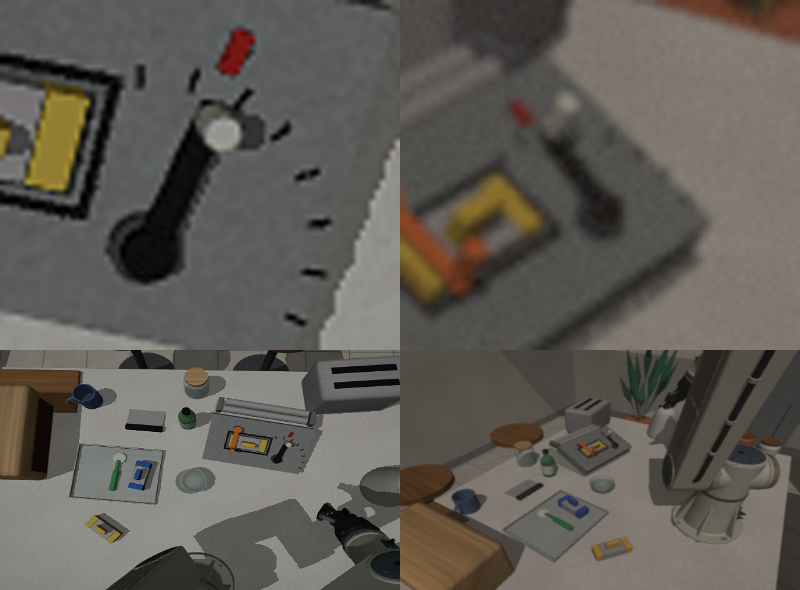

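```bash
cat > meas.py <<'E'
from m import *
t=cams.grab_frame('top');s=cams.grab_frame('side')
def cen(f,lo,hi,box):
    m=cv2.inRange(cv2.cvtColor(f["color"],cv2.COLOR_BGR2HSV),lo,hi);x,y,w,h=box
    n,l,st,c=cv2.connectedComponentsWithStats(m[y:y+h,x:x+w].copy());i=1+np.argmax(st[1:,4]);ys,xs=np.where(l==i);return c[i]+[x,y],np.c_[xs+x,ys+y]
def ang(k):return np.arctan2(k[1]+105,k[0]+45)
for n,f,kb,rb,ab in(('top',t,(360,140,25,20),(350,120,45,30),(345,140,30,45)),('side',s,(300,123,20,20),(285,115,35,30),(0,0,0,0))):
    k,kp=cen(f,(0,0,130 if n=='top' else 100),(180,60,255),kb);q=facept(f,k,56);print(n,'knob',k,len(kp),q,ang(q))
    d,dp=cen(f,(0,110,50),(8,255,255),rb);q=facept(f,d,5);print(' red',d,len(dp),q,ang(q))
    if ab[2]:
        a,ap=cen(f,(0,0,0),(180,255,38),ab);P=np.array([facept(f,x,22)[:2] for x in ap]);g=P@[1,0]
        rel=P-[-45,-105];sel=(rel[:,0]>18)&(rel[:,0]<58);c=np.polyfit(rel[sel,0],rel[sel,1],1);print(' arm',len(ap),sel.sum(),np.arctan(c[0]),c[1],rel[rel[:,0]<15].mean(0),rel[sel].mean(0))
E
python3 meas.py
```

```text
top knob [369.15625 151.375  ] 32 [  28.5974436  -115.61033088   86.        ] -0.1431805880869961
 red [371.85  134.925] 40 [  60.88758538 -122.27050236   35.        ] -0.16167859468355622
 arm 255 112 -0.20614219713070614 3.9430851372802884 [1.51975598 1.77654907] [37.48819967 -3.89617262]
side knob [308.23054755 132.75216138] 347 [ -67.00267741 -263.19356716   86.        ] -1.7089967611925438
 red [310.  115.5] 2 [   8.86629061 -410.7242785    35.        ] -1.3963939391209137
```

```bash
sed -i 's/(300,123,20,20),(285,115,35,30)/(262,124,14,12),(250,125,18,15)/' meas.py; sed -i 's/else 100)/else 85)/' meas.py; cat >> meas.py <<'E'
for n,f in(('top',t),('side',s)):
    G=cv2.cvtColor(f["color"],cv2.COLOR_BGR2GRAY).astype(np.float32)
    # dark-weighted arm centre across the lever, per station along it, on the arm-top plane
    xs=np.arange(22,58,2.);ys=np.arange(-32,24,.5);c=[]
    for x in xs:
        uv=proj(f,O+np.c_[np.full_like(ys,x-45),ys-105+x*-.16+2,np.full_like(ys,50)]@B.T).astype(np.float32)
        v=cv2.remap(G,uv[:,0].reshape(-1,1),uv[:,1].reshape(-1,1),cv2.INTER_LINEAR).ravel()
        w=np.clip(np.median(v)*.75-v,0,None);c.append((w*(ys-.16*x+2)).sum()/w.sum())
    k=np.polyfit(xs,c,1);print(n,'arm slope',np.arctan(k[0]),'icpt',k[1],np.std(np.polyval(k,xs)-c))
E
python3 meas.py
```

```text
top knob [369.15625 151.375  ] 32 [  28.5974436  -115.61033088   86.        ] -0.1431805880869961
 red [371.85  134.925] 40 [  60.88758538 -122.27050236   35.        ] -0.16167859468355622
 arm 258 112 -0.20614219713070614 3.9430851372802884 [1.61804655 1.85271326] [37.48819967 -3.89617262]
side knob [269.73529412 128.80392157] 102 [  27.49881147 -126.75262731   86.        ] -0.291494553246084
 red [258.66666667 132.33333333] 12 [  58.27364155 -122.48228808   35.        ] -0.1676914839850777
top arm slope -0.16584738239429023 icpt 1.1876935367939085 0.1935043288670852
side arm slope -0.1870924685372991 icpt 3.687175216273572 0.3899535790344312
```

```bash
python3 -c "
from rig import r
print(r.sign_off())"
```

```text
the job is handed in; nothing more can be done
None
```

I handed the job in at about 22 s: the yellow cassette is seated in the bay, the orange latch is shut against its stop, and the thickness lever points at the red tab to within about 0.02 rad by my camera estimates. The tab didn't move, nothing else was disturbed, and no verdict came back.

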